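# Clear the landing pad, unscrew the coin tube's lid and lay the lid on the pad

## Robot

A 6-joint arm with a two-finger parallel gripper is mounted at the origin on a cart in front of the work surface, level with it; the furniture and walls round the work are solid. World frame = base frame: x ahead of the robot, y to its left, z up, the work surface at z = 0. Lengths are in mm, angles in rad, forces in N, time in s.
With the tool pointing down it reaches from about 350 to 975 mm from the base axis. Payload 7.1 kg.
Tool frame: the origin (TCP) lies between the finger pads; the fingertips stand 19 mm ahead of it and the grasp point (between the pads) is the TCP (ctrl.tcp_to_tips is the distance from the TCP to the fingertips, in mm); z points along the fingers, y is the line along which they close (so a half turn about z gives the same grasp; the last joint's range is limited). The gripper opens to 88 mm and grips with 3 to 60 N. Pads are 20 mm wide; open, the fingers measure 115 mm over their backs; the gripper's body (75 mm by 178 mm) begins 61 mm behind the grasp point.
Start: joints at [-1.273, 0.423, 1.63, -0, 1.089, -0.019], TCP at [194.722, -593.876, 241.675] pointing down, gripper open.
Joint ranges: [-3, 3], [-0.9, 2.11], [0.09, 2.58], [-1.31, 4.45], [0.11, 2.69], [-2.54, 2.54]. Speed limits (rad/s): [2.39, 2.39, 3.01, 3.14, 3.14, 3.14].

## Interface

Orientations are given as a rotation vector (axis times angle).
In Python, from workcell import status, optics, ctrl gives the robot as it stands. The module is installed in compiled form; this text tells all that it offers.
- The arm moves only by the shell command python3 -m inch 'ROWS'. ROWS is JSON, a list that holds one entry, the list of rows, each a list of 7 numbers: the shift along the tool's x, y, z in mm, then the turn, a rotation vector about the tool's x, y, z in rad, then the opening in per cent of the stroke, from 0 (shut) to 100 (fully open). A call has 1 to 20 rows; each row is the pose to reach, as a shift and turn from the pose commanded when the call began, along the tool's axes at that moment; what a row does not reach only later rows make up. A row lasts 1/10 s, in which the tool goes at most 50 mm and 8.59 degrees, less where a joint would pass 70% of its speed; a pose out of reach is approached as far as the arm can. A call with a gripper value outside its range is refused whole. The fingers move at their own pace and stop on an object; the grip force is fixed at half the most. Time passes only in rows, so rows that repeat a pose let the fingers close. It gives the time, the measured TCP pose, the force, the opening and the grip force at its end, in the units of the state.
- status.get_obs(): the state, without advancing time (a new reading comes with each control period).
- optics.get_image(name): name is "scene" or "top" or "wrist"; returns a dict with "frame" (480x640x3 uint8, red, green, blue), "fx", "fy", "cx", "cy" (pixels), "rvec" (rotation vector, rad) and "tvec" (3), from world to camera coordinates, as OpenCV has them; the wrist camera has in their place "hand_eye" (4x4, takes a point from camera to tool coordinates, whose origin is the TCP and whose axes are the flange's). Camera axes: x right, y down, z forward; pixel columns grow to the right and rows downward; lengths in mm; the calibration is good to about 2 mm. The wrist camera is an equidistant fisheye: a pixel r from the principal point sees the ray r / f radians off the axis. A picture is of the moment at which its call begins: read the wrist's pose just before it. There is no depth.
- ctrl.close_job(): hands the job in; it is judged then, once.
The state is a dict: "t": time; "qpos": joint angles; "qvel": joint speeds; "joint_torque": joint torques, N m; "ee_pos": TCP position; "orientation": TCP orientation; "ft_force": force on the tool from outside, world axes, zero at the start; "moment": the same for the moment, N m; "width": finger opening in mm; "grasp_force": force on a finger pad.
Only numpy, scipy, OpenCV 4.12 (cv2) and the standard library are available. Lean on these libraries where they do the work, as an engineer would, in place of code of your own. Each camera call takes 0.05 s, during which the arm holds its last target. There are 200 camera calls.

## Task

Open the coin tube that leans in its stand. First take whatever lies on the square felt pad (the tin or the mouse) and set it down the right way up on the desk or the mouse mat, completely off the pad; then unscrew the blue lid counter-clockwise, keep hold of it as its thread lets go, and lay it gently, open side down, in the middle of the pad. Do not drop the lid, and leave everything else on the desk where it is.

Things in the scene. Friction and masses are not known exactly. Their poses are not given: they have to be found in the camera images.
- lid_center (a point): Round blue ribbed screw lid with a white disc on top, 50 mm outside diameter, 36 mm high, 50 g. Point: on its axis at half height; its z axis is the lid's axis, pointing out through the closed top. It starts screwed on the leaning tube. Grip it across its diameter, coming along its axis. Below its rim the tube side is bare for 25 mm or more along the axis, so fingers may reach past the rim.
- lid: The lid itself; same origin and axes as point lid_center. Right-hand thread: unscrews counter-clockwise seen from its top (positive turn about its z), rising 9 mm per turn, with 2 mm axial play; needs little torque and stays put when let go. Free after 1.25 turns (7.9 rad) from the start; lift it 20 mm more along the tube's axis to clear the neck.
- tube_mouth (a point): White coin tube, 45 mm diameter, fixed in the stand. Point: on its axis at the rim of its threaded neck (31 mm long, 40 mm over the thread, hidden in the lid at first); its z axis is the tube's axis, pointing out of the mouth, 0.56 rad (32 degrees) from vertical. With the lid screwed on, the lid's centre lies 11 mm below this point along that axis.
- stand: Fixed stand of the tube: dark plate 110 x 110 x 12 mm, two grey cheeks up to 70 mm high, aluminium clamp band round the tube. Origin at the middle of the plate's underside, on the desk. The tube leans toward the stand's own -x, roughly toward the robot; the closed lid's top is about 140 mm above the desk.
- pad: Square grey felt pad with a blue border, 120 x 120 mm, 1 mm thin and as good as flat with the desk; fixed. Origin at its middle, on the desk (z = 0).
- tin_center (a point): Red-lidded flat metal tin (shut, it does not open here), 62 mm along its x, 94 mm along its y, 25 mm high. The point is at its middle, half-way up (12 mm above its underside); z up. Lies either on the pad or in front, near the robot.
- mouse_center (a point): Black computer mouse, 112 mm along its x, 55 mm along its y, 38 mm high, rounded flanks. The point is at its middle, half-way up (19 mm above its underside); z up. Grip it across its 55 mm width. Lies either on the pad or in front near the robot; the one of tin and mouse that is not on the pad may stay where it is.
- mouse_pad: Dark flat mouse mat, 225 mm along its x, 190 mm along its y, 2.6 mm thick, fixed on the desk in front of the robot right of an open laptop; empty. Origin at the middle of its underside. Mind the laptop: its upright screen runs from about x 0.43, y 0.10 to x 0.58, y 0.44 and is 0.31 m high; a desk lamp's head hangs over the desk at about x 0.57, y -0.10, its underside 0.58 m up.
- blower: Bystander, leave alone: black rubber dust blower with a red band, 53 mm across, 107 tall. Origin at the middle of its underside.
- stamp: Bystander, leave alone: blue and black self-inking hand stamp, 30 x 42 mm, 76 tall. Origin at the middle of its underside.
- tape_roll: Bystander, leave alone: roll of brown parcel tape lying flat, 92 x 90 mm, 48 tall. Origin at the middle of its underside.
- notes: Bystander, leave alone: block of yellow sticky notes, 76 x 76 mm, 18 tall. Origin at the middle of its underside.
- dropper: Bystander, leave alone: small brown dropper bottle, 34 mm across, 102 tall. Origin at the middle of its underside.
There are look-alikes about, which are no part of the job. Leave any turquoise look-alike of the lid alone.

How it is judged:
By the outcome, as a careful person would: the job done as asked, in the order asked, and still so for the second after the job is handed in, with the robot touching nothing.
It also fails if it takes over 72 s, if anything falls off the work surface, if the arm or the gripper's body presses on something with over 40 N, if the wrist force passes 120 N, or if a joint passes its speed limit or range.

## Working session

There is one attempt and no reset: what is moved stays moved. The work goes in short steps, Python scripts to look and compute and a shell command to move; the robot and the scene stay as the last step left them, time stands still between calls to the robot, and variables do not carry over. Pictures are saved under pics/ and viewed, at most 11 in all, crops included, and the job is handed in when it is done.

```bash
mkdir -p pics
cat > h.py <<'E'
import numpy as np,cv2
from scipy.spatial.transform import Rotation as R
from workcell import status,optics,ctrl
def ray(im,uv):
    Rm=cv2.Rodrigues(np.array(im['rvec'],float))[0];t=np.array(im['tvec'],float).ravel()
    d=Rm.T@np.array([(uv[0]-im['cx'])/im['fx'],(uv[1]-im['cy'])/im['fy'],1]);return -Rm.T@t,d/np.linalg.norm(d)
def onz(im,uv,z):
    o,d=ray(im,uv);return o+d*(z-o[2])/d[2]
def proj(im,p):
    return cv2.projectPoints(np.array(p,float).reshape(-1,3),np.array(im['rvec'],float),np.array(im['tvec'],float),np.array([[im['fx'],0,im['cx']],[0,im['fy'],im['cy']],[0,0,1]],float),None)[0].reshape(-1,2)
def tri(rays):
    A=0;b=0
    for o,d in rays:
        M=np.eye(3)-np.outer(d,d);A=A+M;b=b+M@o
    return np.linalg.solve(A,b)
def wray(im,uv,ob):
    v=np.array([uv[0]-im['cx'],uv[1]-im['cy']],float);r=np.hypot(*v);th=r/im['fx']
    d=np.r_[v/r*np.sin(th),np.cos(th)] if r>0 else np.array([0,0,1.])
    H=np.array(im['hand_eye']);Rt=R.from_rotvec(ob['orientation']).as_matrix();p=np.array(ob['ee_pos'])
    return Rt@H[:3,3]+p,Rt@H[:3,:3]@d
def save(n,f): cv2.imwrite('pics/'+n+'.png',cv2.cvtColor(f,cv2.COLOR_RGB2BGR))
E
python3 - <<'E'
from h import *
import pickle
s=optics.get_image('scene');t=optics.get_image('top')
pickle.dump((s,t),open('st.pkl','wb'))
save('scene',s['frame']);save('top',t['frame'])
o=status.get_obs();print(o)
for i in(s,t):print(ray(i,(320,240)),i['fx'])
print(optics.get_image('wrist')['hand_eye'])
E
```

```text
{'t': 0.1, 'qpos': array([-1.27298040e+00,  4.23752596e-01,  1.63056115e+00,  1.13908419e-06,
        1.08857332e+00, -1.89838955e-02]), 'qvel': array([ 0.00011259, -0.00172297, -0.00180588,  0.00095285,  0.00019496,
       -0.0001273 ]), 'joint_torque': array([ 6.43356252e-04, -5.45610988e+01, -2.74324125e+01,  6.45754253e-02,
        1.88189844e-02,  1.87843703e-06]), 'ee_pos': array([ 194.60937518, -593.46536879,  241.00738303]), 'orientation': array([-3.10099705e+00, -4.95346600e-01,  2.80867691e-04]), 'ft_force': array([ 0.48812705,  0.06465588, -0.16249022]), 'moment': array([-0.02292527, -0.0423546 ,  0.01906985]), 'grasp_force': 0.0, 'width': 87.39296765721541}
(array([184.37910423, 517.3526107 , 713.08725841]), array([ 0.37674793, -0.67101218, -0.63859506])) 468.3565966890537
(array([ 331.63893445,  -88.41468027, 1400.6609467 ]), array([ 0.17451961, -0.02255426, -0.98439535])) 595.6197014098803
[[ 8.97299485e-04 -9.59472749e-01 -2.81799999e-01  7.73498229e+01]
 [ 9.99999585e-01  9.05850030e-04  9.99314920e-05 -1.43903704e-01]
 [ 1.59386994e-04 -2.81799971e-01  9.59473163e-01 -1.43774469e+02]
 [ 0.00000000e+00  0.00000000e+00  0.00000000e+00  1.00000000e+00]]
```

View pics/scene.png

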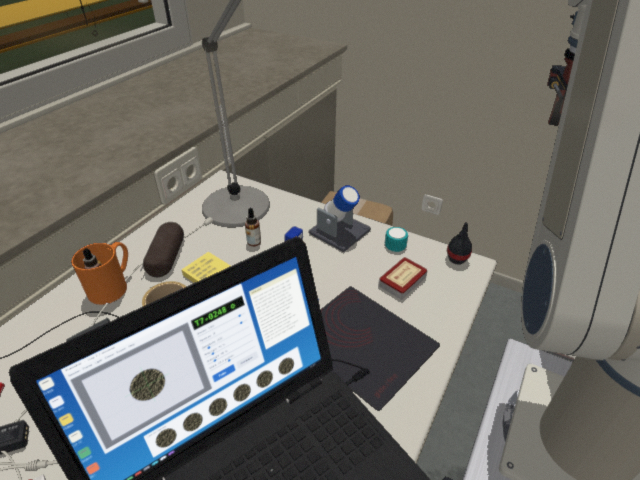

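View pics/top.png

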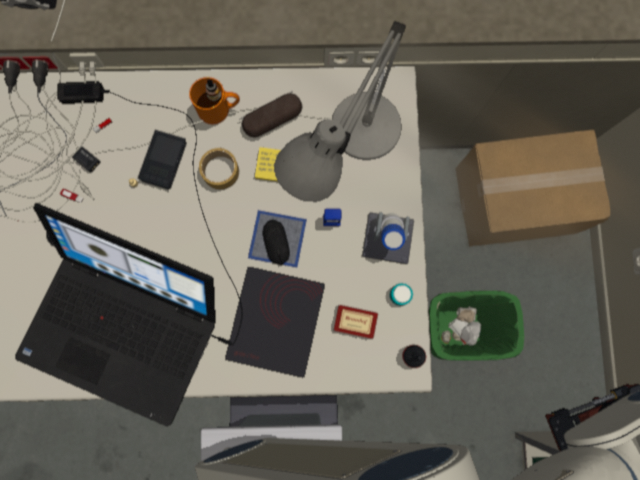

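The pad at top (277,239) carries the black mouse (276,241). The lid candidates are:
- the blue lid with a white disc on the leaning tube, top (392,236) / scene (346,197). This is the one I want.
- the turquoise look-alike at top (401,294) / scene (396,238).
- the blue stamp at top (332,217) / scene (294,233).

The mat at top (277,320) is empty, and the tin at (356,321) stays.

Run:
```python
from h import *
import pickle
s,t=pickle.load(open('st.pkl','rb'))
def big(m):
    n,l,st,c=cv2.connectedComponentsWithStats(m.astype(np.uint8));i=1+np.argmax(st[1:,4]);return l==i
def win(im,x0,x1,y0,y1):
    m=np.zeros(im['frame'].shape[:2],bool);m[y0:y1,x0:x1]=1;return m
for n,im,w in(('s',s,(325,372,178,225)),('t',t,(370,415,218,262))):
    f=im['frame'];h=cv2.cvtColor(f,cv2.COLOR_RGB2HSV);W=win(im,*w)
    blue=big(W&(h[...,0]>105)&(h[...,0]<130)&(h[...,1]>150)&(h[...,2]>60))
    c=max(cv2.findContours(blue.astype(np.uint8),0,1)[0],key=len)
    fill=np.zeros(blue.shape,np.uint8);cv2.drawContours(fill,[c],-1,1,-1)
    hull=np.zeros_like(fill);cv2.fillPoly(hull,[cv2.convexHull(c)],1)
    wh=big((hull>0)&(h[...,1]<90)&(h[...,2]>120))
    cw=max(cv2.findContours(wh.astype(np.uint8),0,1)[0],key=len)
    print(n,'blue',blue.sum(),np.argwhere(hull)[:,::-1].mean(0),'disc',wh.sum(),cv2.fitEllipse(cw))
    im['d']=np.argwhere(wh)[:,::-1].mean(0);im['hull']=np.argwhere(hull)[:,::-1].mean(0)
top=tri([ray(s,s['d']),ray(t,t['d'])]);print('lidtop',top,proj(s,top)-s['d'],proj(t,top)-t['d'])
print('lidhull',tri([ray(s,s['hull']),ray(t,t['hull'])]))
h=cv2.cvtColor(t['frame'],cv2.COLOR_RGB2HSV);f=t['frame']
W=win(t,235,320,200,275)
padb=big(cv2.morphologyEx((W&(h[...,0]>95)&(h[...,0]<130)&(h[...,1]>60)&(h[...,2]>60)).astype(np.uint8),cv2.MORPH_CLOSE,np.ones((3,3))))
pts=np.argwhere(padb)[:,::-1].astype(np.float32);r=cv2.minAreaRect(pts);print('pad',r)
P=np.array([onz(t,p,1) for p in cv2.boxPoints(r)]);print(P.round(1),P.mean(0),np.linalg.norm(P[1]-P[0]),np.linalg.norm(P[2]-P[1]))
def rect(m,z,n):
    pts=np.argwhere(m)[:,::-1].astype(np.float32);Q=np.array([onz(t,p,z)[:2] for p in pts],np.float32);print(n,len(pts),cv2.minAreaRect(Q),Q.mean(0))
mo=big(win(t,255,300,210,272)&(h[...,2]<60));rect(mo,19,'mouse')
rect(big(win(t,220,330,262,380)&(h[...,2]<75)),2.6,'mat')
rect(big(win(t,355,415,205,265)&(h[...,2]<95)),12,'plate')
rect(padb,1,'pad')
rect(big(win(t,330,385,300,345)&(h[...,1]>150)&((h[...,0]<10)|(h[...,0]>170))),25,'tin')
for n,uv,z in(('turq',(401,294),36),('blower',(414,356),60),('stamp',(332,217),60)):print(n,onz(t,uv,z))
A=cv2.resize(t['frame'][195:285,240:420],None,fx=4,fy=4,interpolation=cv2.INTER_CUBIC)
B=cv2.resize(s['frame'][170:260,290:425],None,fx=4,fy=4,interpolation=cv2.INTER_CUBIC)
B=cv2.resize(B,(320,213));C=np.zeros((360+213,720,3),np.uint8);C[:360]=A;C[360:,:320]=B;save('crop',C)
```

```text
s blue 249 [345.06763285 198.93719807] disc 143 ((348.76959228515625, 194.67138671875), (9.70425033569336, 17.211917877197266), 140.1638946533203)
t blue 167 [392.71710526 236.84429825] disc 245 ((393.40240478515625, 239.2686309814453), (16.22828483581543, 17.383563995361328), 81.46920776367188)
lidtop [ 557.30183724 -278.48890891  118.50793251] [[0.01798198 0.00326901]] [[-0.00708247 -0.01740398]]
lidhull [ 565.93037437 -279.29108788  103.42983645]
pad ((276.8438415527344, 238.30296325683594), (49.43524169921875, 48.69903564453125), 11.003541946411133)
[[541.1  51.5   1. ]
 [656.9  28.8   1. ]
 [631.4 -87.5   1. ]
 [516.2 -63.2   1. ]] [586.40167511 -17.60907494   1.        ] 117.9895714987037 119.03169587677236
mouse 897 ((574.2664184570312, -15.142166137695312), (108.49476623535156, 53.64743423461914), 12.988592147827148) [574.47437  -15.438818]
mat 7573 ((392.8270263671875, -0.20481109619140625), (207.60025024414062, 219.44778442382812), 75.94935607910156) [388.61496  -10.477217]
plate 1181 ((578.7589721679688, -280.2952880859375), (108.06263732910156, 108.95744323730469), 79.20590209960938) [ 567.1087 -269.4138]
pad 512 ((586.2997436523438, -17.912261962890625), (117.69062805175781, 117.62628936767578), 78.01871490478516) [590.2989   -17.704536]
tin 342 ((384.0521545410156, -196.31423950195312), (89.91844940185547, 57.08350372314453), 76.7085952758789) [ 383.33643 -194.76158]
turq [ 443.99609474 -302.53079107   36.        ]
blower [ 304.13630595 -321.20501877   60.        ]
stamp [ 622.51483814 -148.02178287   60.        ]
```

View pics/crop.png

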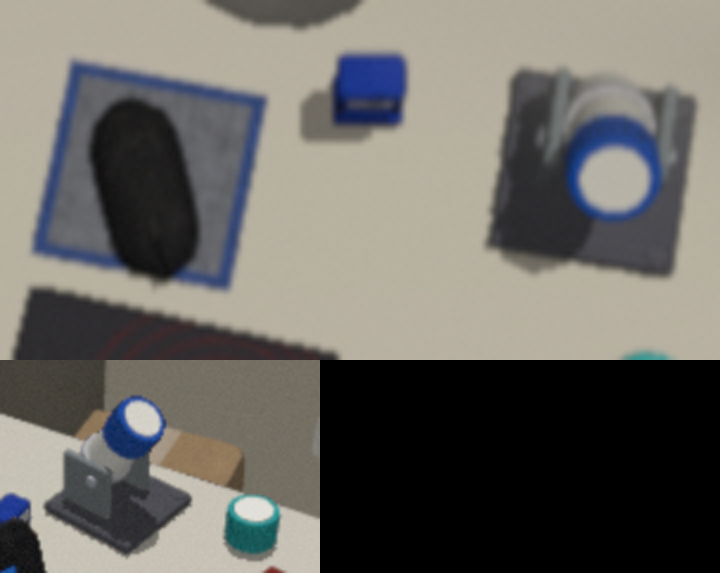

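```bash
cat >> h.py <<'E'
def down(ang): # tool z down, tool y along world angle ang
    y=np.array([np.cos(ang),np.sin(ang),0]);z=np.array([0,0,-1.]);return np.c_[np.cross(y,z),y,z]
def delta(p,Rm,ob=None):
    ob=ob or status.get_obs();R0=R.from_rotvec(ob['orientation']).as_matrix()
    return (R0.T@(np.array(p)-ob['ee_pos'])).round(1),R.from_matrix(R0.T@Rm).as_rotvec().round(3)
def near(ang,ob=None):
    ob=ob or status.get_obs();R0=R.from_rotvec(ob['orientation']).as_matrix()
    return min((down(ang),down(ang+np.pi)),key=lambda M:R.from_matrix(R0.T@M).magnitude())
E
python3 - <<'E'
from h import *
import pickle
s,t=pickle.load(open('st.pkl','rb'))
for u in[(243,268),(324,284),(304,375),(228,343)]:print(onz(t,u,2.6).round(0))
o=status.get_obs();print(R.from_rotvec(o['orientation']).as_matrix().round(2))
for k in(0,1):print(delta((550,-15,180),down(np.radians(103)+k*np.pi)))
E
```

```text
[516.  63.   3.]
[ 474. -127.    3.]
[266. -76.   3.]
[342.  98.   3.]
[[ 0.95  0.31 -0.  ]
 [ 0.31 -0.95  0.  ]
 [ 0.   -0.   -1.  ]]
(array([ 517.9, -438.9,   61.6]), array([-0.000e+00, -2.000e-03, -3.052e+00]))
(array([ 517.9, -438.9,   61.6]), array([-0.001,  0.   ,  0.09 ]))
```

```bash
python3 -m inch '[[[518,-439,30,0,0,0.09,100],[518,-439,30,0,0,0.09,100],[518,-439,30,0,0,0.09,100],[518,-439,30,0,0,0.09,100],[518,-439,30,0,0,0.09,100],[518,-439,30,0,0,0.09,100],[518,-439,30,0,0,0.09,100],[518,-439,30,0,0,0.09,100],[518,-439,30,0,0,0.09,100],[518,-439,30,0,0,0.09,100],[518,-439,60,0,0,0.09,100],[518,-439,60,0,0,0.09,100],[518,-439,60,0,0,0.09,100],[518,-439,60,0,0,0.09,100],[518,-439,60,0,0,0.09,100],[518,-439,60,0,0,0.09,100],[518,-439,60,0,0,0.09,100],[518,-439,60,0,0,0.09,100]]]'
python3 - <<'E'
from h import *
import pickle
o=status.get_obs();w=optics.get_image('wrist');pickle.dump((o,w),open('w1.pkl','wb'));save('w1',w['frame']);print(o['ee_pos'],o['qpos'],w['fx'],w['cx'],w['cy'])
E
```

```text
t: 1.95
ee_pos: [549.7, -16.5, 182.0]
orientation: [3.122, 0.353, 0.0]
ft_force: [-0.2, 0.5, 0.3]
width: 87.8
grasp_force: 0.0
[549.71800645 -16.50014139 181.99398326] [-5.15836222e-02  3.93143848e-01  1.84176802e+00 -1.49979034e-04
  9.06526487e-01  1.29406714e+00] 371.64829954431775 322.06745983136574 242.745192705543
```

View pics/w1.png

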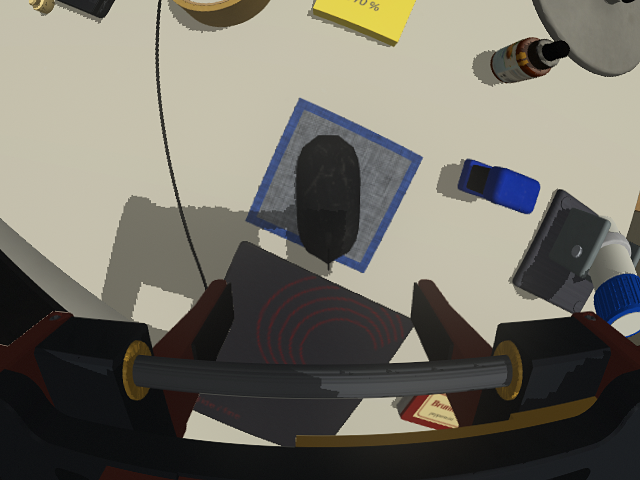

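The mouse is at (328,198) on the pad, lined up with the tool. The pad corners are at (299,98), (422,157), (364,272) and (246,220), and the blue lid is at the right edge (620,298).

Run:
```python
from h import *
import pickle
o,w=pickle.load(open('w1.pkl','rb'))
h=cv2.cvtColor(w['frame'],cv2.COLOR_RGB2HSV)
def wz(uv,z):
    a,d=wray(w,uv,o);return a+d*(z-a[2])/d[2]
C=np.array([wz(u,1) for u in[(299,98),(422,157),(364,272),(246,220)]]);print(C.round(0),C.mean(0),[np.linalg.norm(C[i]-C[i-1]).round(0) for i in range(4)])
m=np.zeros(h.shape[:2],bool);m[128:268,290:366]=1
m&=(h[...,2]<62)
n,l,st,c=cv2.connectedComponentsWithStats(m.astype(np.uint8));m=l==1+np.argmax(st[1:,4])
m=cv2.morphologyEx(m.astype(np.uint8),cv2.MORPH_OPEN,np.ones((9,9)))
Q=np.array([wz(p[::-1],15)[:2] for p in np.argwhere(m)],np.float32);r=cv2.minAreaRect(Q);print(r,Q.mean(0))
a=np.radians(102)
print(delta((r[0][0],r[0][1],24),near(a)))
```

```text
[[654.  28.   1.]
 [629. -89.   1.]
 [513. -65.   1.]
 [538.  52.   1.]] [583.45577238 -18.70660339   1.        ] [np.float64(119.0), np.float64(120.0), np.float64(119.0), np.float64(119.0)]
((574.5476684570312, -15.475616455078125), (108.53047943115234, 54.00074768066406), 13.088397979736328) [576.2915  -15.06211]
(array([ 24.3,   4.5, 158.1]), array([ 0.   , -0.   ,  0.016]))
```

```bash
python3 -m inch '[[[25,4.5,60,0,0,0,100],[25,4.5,120,0,0,0,100],[25,4.5,150,0,0,0,100],[25,4.5,158,0,0,0,100],[25,4.5,158,0,0,0,100],[25,4.5,158,0,0,0,100],[25,4.5,158,0,0,0,30],[25,4.5,158,0,0,0,30],[25,4.5,158,0,0,0,30],[25,4.5,158,0,0,0,30],[25,4.5,158,0,0,0,30],[25,4.5,158,0,0,0,30]]]'
python3 - <<'E'
from h import *
print(delta((405,-40,0),near(np.radians(103))))
E
```

```text
t: 3.2
ee_pos: [575.8, -14.2, 24.1]
orientation: [3.121, 0.356, 0.001]
ft_force: [0.3, -0.3, 5.3]
width: 52.9
grasp_force: 29.4
(array([-172.3,  -13.3,   24. ]), array([ 0.   , -0.001, -0.   ]))
```

```bash
python3 -m inch '[[[0,0,-25,0,0,0,30],[0,0,-40,0,0,0,30],[-40,-5,-40,0,0,0,30],[-85,-13,-40,0,0,0,30],[-130,-13,-40,0,0,0,30],[-165,-13,-40,0,0,0,30],[-172,-13,-35,0,0,0,30],[-172,-13,-20,0,0,0,30],[-172,-13,-8,0,0,0,30],[-172,-13,-3,0,0,0,30],[-172,-13,-1.5,0,0,0,30],[-172,-13,-1.5,0,0,0,30]]]'
python3 -m inch '[[[0,0,0,0,0,0,60],[0,0,0,0,0,0,100],[0,0,0,0,0,0,100],[0,0,0,0,0,0,100],[0,0,-30,0,0,0,100],[0,0,-80,0,0,0,100],[0,0,-130,0,0,0,100],[0,0,-180,0,0,0,100],[0,0,-200,0,0,0,100]]]'
python3 - <<'E'
from h import *
a=np.array([-.521,.0995,.847]);a/=np.linalg.norm(a)
lt=np.array([557.3,-278.5,122])
ob=status.get_obs();R0=R.from_rotvec(ob['orientation']).as_matrix();print(R0.round(2),ob['qpos'])
p=lt+a*90
z=-a
for k in range(0,360,30):
    x=np.cross([0,0,1],z);x/=np.linalg.norm(x);y=np.cross(z,x);M=R.from_rotvec(z*np.radians(k)).as_matrix()@np.c_[x,y,z]
    d=delta(p,M,ob);print(k,*d,np.linalg.norm(d[1]).round(2),M[:,0].round(2))
E
```

```text
t: 4.4
ee_pos: [406.0, -40.0, 26.1]
orientation: [3.121, 0.356, 0.001]
ft_force: [-2.4, 1.2, 18.0]
width: 52.6
grasp_force: 30.8
t: 5.3
ee_pos: [407.0, -40.4, 229.5]
orientation: [3.12, 0.355, 0.01]
ft_force: [0.8, -0.4, -1.5]
width: 87.4
grasp_force: 0.0
[[ 0.97  0.22  0.01]
 [ 0.22 -0.97 -0.  ]
 [ 0.01  0.   -1.  ]] [-1.27962287e-01  1.14174835e-01  2.09651915e+00  2.47094810e-05
  9.24076101e-01  1.21606803e+00]
0 [ 49.  246.5  32.1] [-0.489  0.319 -1.125] 1.27 [0.19 0.98 0.  ]
30 [ 49.  246.5  32.1] [-0.376  0.418 -0.615] 0.83 [0.58 0.77 0.27]
60 [ 49.  246.5  32.1] [-0.251  0.493 -0.105] 0.56 [0.81 0.35 0.46]
90 [ 49.  246.5  32.1] [-0.115  0.545  0.405] 0.69 [ 0.83 -0.16  0.53]
120 [ 49.  246.5  32.1] [0.031 0.572 0.914] 1.08 [ 0.63 -0.63  0.46]
150 [ 49.  246.5  32.1] [0.187 0.574 1.422] 1.54 [ 0.25 -0.93  0.27]
180 [ 49.  246.5  32.1] [0.356 0.547 1.928] 2.04 [-0.19 -0.98  0.  ]
210 [ 49.  246.5  32.1] [0.539 0.484 2.429] 2.53 [-0.58 -0.77 -0.27]
240 [ 49.  246.5  32.1] [0.74  0.376 2.922] 3.04 [-0.81 -0.35 -0.46]
270 [ 49.  246.5  32.1] [-0.747 -0.158 -2.634] 2.74 [-0.83  0.16 -0.53]
300 [ 49.  246.5  32.1] [-0.678  0.036 -2.136] 2.24 [-0.63  0.63 -0.46]
330 [ 49.  246.5  32.1] [-0.591  0.193 -1.632] 1.75 [-0.25  0.93 -0.27]
```

```bash
python3 -m inch '[[[0,50,0,-0.03,0.14,0.1,100],[12,100,0,-0.06,0.27,0.2,100],[25,150,10,-0.09,0.4,0.3,100],[35,200,20,-0.115,0.545,0.4,100],[49,246,32,-0.115,0.545,0.4,100],[49,246,32,-0.115,0.545,0.4,100],[49,246,32,-0.115,0.545,0.4,100],[49,246,32,-0.115,0.545,0.4,100],[49,246,32,-0.115,0.545,0.4,100]]]'
python3 - <<'E'
from h import *
import pickle
o=status.get_obs();w=optics.get_image('wrist');pickle.dump((o,w),open('w2.pkl','wb'));save('w2',w['frame']);print(o['ee_pos'],o['qpos'])
E
```

```text
t: 6.2
ee_pos: [507.8, -267.9, 193.2]
orientation: [2.962, -0.271, 0.839]
ft_force: [-0.7, 0.6, -0.8]
width: 88.0
grasp_force: 0.0
[ 507.76440715 -267.87688399  193.15011849] [-0.61814841  0.29196191  2.1124173   0.78678573  0.31651104  0.4322018 ]
```

View pics/w2.png

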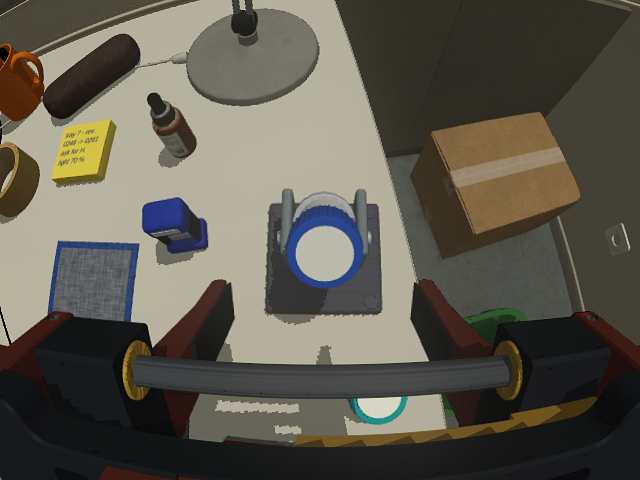

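The lid's white disc is at (325,254). The plate's sides (x about 267 and 380) and the cheeks are symmetric about column 325, so the tool is in the lean plane. The turquoise look-alike at (378,400) is well away.

Run:
```python
from h import *
import pickle
s,t=pickle.load(open('st.pkl','rb'));o,w=pickle.load(open('w2.pkl','rb'))
h=cv2.cvtColor(w['frame'],cv2.COLOR_RGB2HSV);W=np.zeros(h.shape[:2],bool);W[195:295,280:372]=1
def big(m):
    n,l,st,c=cv2.connectedComponentsWithStats(m.astype(np.uint8));return l==1+np.argmax(st[1:,4])
W2=W.copy();W2[:222]=0
b=big(W&(h[...,0]>105)&(h[...,0]<130)&(h[...,1]>140)&(h[...,2]>50))
d=big(W2&~b&(h[...,1]<80)&(h[...,2]>120))
de=np.argwhere(d)[:,::-1];c=de.mean(0);print('disc',c,de.min(0),de.max(0));bb=np.argwhere(b)[:,::-1];print('blue',bb.min(0),bb.max(0))
ys=int(c[1]);row=bb[bb[:,1]==ys];l,r=row[:,0].min(),row[:,0].max()+1
r1=wray(w,(l-.5,ys),o)[1];r2=wray(w,(r-.5,ys),o)[1];ang=np.arccos(r1@r2);O,D=wray(w,c,o);rng=25/np.sin(ang/2)
a=np.array([-.521,.0995,.847])
print('range',rng,'top by range',O+D*rng)
p=tri([(O,D),ray(t,(393.4,239.2)),ray(s,(348.7,194.6))]);print('tri',p,proj(t,p),proj(s,p))
p=tri([(O,D),ray(t,(393.4,239.2))]);print('w+t',p)
p=tri([(O,D),ray(s,(348.7,194.6))]);print('w+s',p)
C=[]
for u in[(268,204),(378,204),(382,313),(266,313)]:
    A,d=wray(w,u,o);C.append(A+d*(12-A[2])/d[2])
C=np.array(C);print(C.round(0),C.mean(0));v=C[1]-C[0]+C[2]-C[3];print(np.degrees(np.arctan2(v[1],v[0])))
v=C[0]-C[3]+C[1]-C[2];print(np.degrees(np.arctan2(v[1],v[0])))
```

```text
disc [324.38623104 253.05950992] [296 225] [353 280]
blue [286 206] [362 288]
range 248.21797465109952 top by range [ 556.18204991 -278.24610161  114.88396037]
tri [ 556.64546344 -278.14359483  118.95482971] [[393.27732028 239.53069438]] [[348.99432852 194.70111285]]
w+t [ 557.77018326 -278.93928669  111.85955663]
w+s [ 556.12533016 -277.74395369  119.2814972 ]
[[ 640. -237.   12.]
 [ 620. -346.   12.]
 [ 514. -326.   12.]
 [ 534. -220.   12.]] [ 577.26486291 -282.13056771   12.        ]
-100.42784696768322
-9.966869421574806
```

```bash
cat >> h.py <<'E'
a=np.array([-.5227,.0940,.8473]);a/=np.linalg.norm(a);TOP=np.array([556.4,-278,118.])
def lean(ob,spin): # align tool z with -a (min. rotation), then spin about it
    R0=R.from_rotvec(ob['orientation']).as_matrix();v=np.cross(R0[:,2],-a)
    return R.from_rotvec(-a*spin).as_matrix()@R.from_rotvec(v).as_matrix()@R0
E
python3 - <<'E'
from h import *
o=status.get_obs()
print(delta(TOP+40*a,lean(o,1.75),o),delta(TOP+40*a,lean(o,0),o))
E
```

```text
(array([ 2.3,  1.3, 50.2]), array([0.009, 0.002, 1.75 ])) (array([ 2.3,  1.3, 50.2]), array([ 0.004,  0.007, -0.   ]))
```

```bash
python3 -m inch '[[[0,0,5,0,0,0.15,100],[0,0,10,0,0,0.3,100],[1,1,15,0,0,0.45,100],[1,1,20,0,0,0.6,100],[2,1,25,0,0,0.75,100],[2,1,30,0,0,0.9,100],[2,1,35,0,0,1.05,100],[2.3,1.3,40,0.01,0,1.2,100],[2.3,1.3,45,0.01,0,1.35,100],[2.3,1.3,50,0.01,0,1.5,100],[2.3,1.3,50,0.01,0,1.65,100],[2.3,1.3,50,0.01,0,1.75,100],[2.3,1.3,50,0.01,0,1.75,100],[2.3,1.3,50,0.01,0,1.75,100]]]'
python3 - <<'E'
from h import *
o=status.get_obs();print(o['qpos'].round(3),delta(TOP+40*a,lean(o,0),o),delta(TOP-14*a,lean(o,0),o))
E
```

```text
t: 7.65
ee_pos: [535.8, -274.6, 152.3]
orientation: [-1.535, 2.211, -0.546]
ft_force: [-0.2, -0.1, 0.6]
width: 88.1
grasp_force: 0.0
[-0.599  0.405  2.08   1.024  0.259  1.95 ] (array([-0.2,  0.6,  0.2]), array([-0.   ,  0.002, -0.   ])) (array([-0.1,  0.6, 54.2]), array([-0.   ,  0.002, -0.   ]))
```

```bash
python3 -m inch '[[[0,0.6,15,0,0,0.1,100],[0,0.6,30,0,0,0.2,100],[0,0.6,44,0,0,0.3,100],[0,0.6,50,0,0,0.3,100],[0,0.6,54,0,0,0.3,100],[0,0.6,54,0,0,0.3,100],[0,0.6,54,0,0,0.3,40],[0,0.6,54,0,0,0.3,40],[0,0.6,54,0,0,0.3,40],[0,0.6,54,0,0,0.3,40],[0,0.6,54,0,0,0.3,40],[0,0.6,54,0,0,0.3,40]]]'
python3 - <<'E'
from h import *
o=status.get_obs();print(o['qpos'].round(3),o['ft_force'],o['moment'],delta(TOP-14*a,lean(o,0),o))
w=optics.get_image('wrist');save('w3',w['frame'])
E
```

```text
t: 8.85
ee_pos: [563.4, -280.2, 105.9]
orientation: [-1.165, 2.384, -0.45]
ft_force: [0.3, 0.4, -0.2]
width: 50.3
grasp_force: 30.0
[-0.576  0.524  2.037  1.307  0.216  1.981] [ 0.32158439  0.35164046 -0.16496081] [ 0.10881859  0.12628602 -0.01757562] (array([-0.9,  0.3, -0.1]), array([ 0.   ,  0.001, -0.   ]))
```

View pics/w3.png

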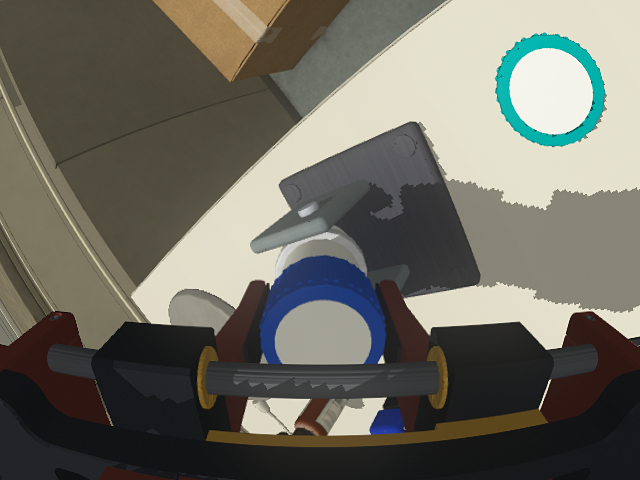

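Grip is well centred on the lid (width 50.3). Now I'll unscrew.

```bash
python3 -m inch '[[[0,0,-0.2,0,0,-0.14,40],[0,0,-0.4,0,0,-0.28,40],[0,0,-0.6,0,0,-0.42,40],[0,0,-0.8,0,0,-0.56,40],[0,0,-1,0,0,-0.7,40],[0,0,-1.2,0,0,-0.84,40],[0,0,-1.4,0,0,-0.98,40],[0,0,-1.6,0,0,-1.12,40],[0,0,-1.8,0,0,-1.26,40],[0,0,-2,0,0,-1.4,40],[0,0,-2.2,0,0,-1.54,40],[0,0,-2.4,0,0,-1.68,40],[0,0,-2.6,0,0,-1.82,40],[0,0,-2.8,0,0,-1.96,40],[0,0,-3,0,0,-2.1,40],[0,0,-3.2,0,0,-2.24,40],[0,0,-3.4,0,0,-2.38,40],[0,0,-3.6,0,0,-2.52,40],[0,0,-3.8,0,0,-2.66,40],[0,0,-4,0,0,-2.8,40]]]'
python3 - <<'E'
from h import *
o=status.get_obs();print(o['qpos'].round(3),o['moment'],delta(TOP-10*a,lean(o,0),o))
E
```

```text
t: 10.9
ee_pos: [562.3, -280.2, 110.0]
orientation: [2.687, 0.793, 0.723]
ft_force: [3.5, 0.2, 1.2]
width: 50.9
grasp_force: 30.0
[-0.578  0.515  2.039  1.286  0.219 -0.803] [ 0.03866539 -0.37825423  0.08432828] (array([ 0. , -1.5, -0.1]), array([ 0.001, -0.002,  0.   ]))
```

```bash
python3 -m inch '[[[0,0,-0.2,0,0,-0.14,40],[0,0,-0.4,0,0,-0.28,40],[0,0,-0.6,0,0,-0.42,40],[0,0,-0.8,0,0,-0.56,40],[0,0,-1,0,0,-0.7,40],[0,0,-1.2,0,0,-0.84,40],[0,0,-1.4,0,0,-0.98,40],[0,0,-1.6,0,0,-1.12,40],[0,0,-1.8,0,0,-1.26,40],[0,0,-2,0,0,-1.4,40],[0,0,-2.2,0,0,-1.55,40],[0,0,-2.2,0,0,-1.55,40],[0,0,-2.2,0,0,-1.55,80],[0,0,-2.2,0,0,-1.55,100],[0,0,-2.2,0,0,-1.55,100],[0,0,-2.2,0,0,-1.55,100]]]'
python3 - <<'E'
from h import *
o=status.get_obs();print(o['qpos'].round(3),o['moment'],delta(TOP-8*a,lean(o,0),o))
w=optics.get_image('wrist');save('w4',w['frame'])
E
```

```text
t: 12.5
ee_pos: [560.0, -279.6, 110.9]
orientation: [1.276, 2.268, 0.247]
ft_force: [-0.7, -0.7, -1.0]
width: 78.7
grasp_force: 0.0
[-0.579  0.511  2.043  1.274  0.22  -2.335] [0.01719436 0.13075417 0.02084714] (array([ 0.3,  1. , -0. ]), array([ 0.001, -0.001,  0.   ]))
```

View pics/w4.png

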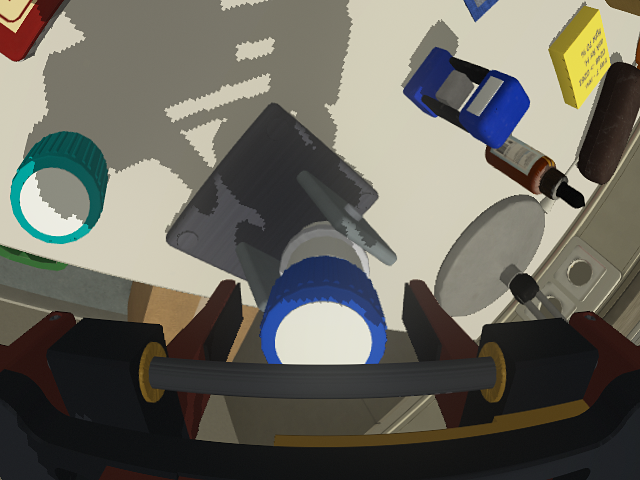

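Fingers are open and the lid (disc about (323,335)) stays on the tube. I'll wind back for the second stroke.

```bash
python3 -m inch '[[[0,0,0,0,0,0.145,100],[0,0,0,0,0,0.29,100],[0,0,0,0,0,0.435,100],[0,0,0,0,0,0.58,100],[0,0,0,0,0,0.725,100],[0,0,0,0,0,0.87,100],[0,0,0,0,0,1.015,100],[0,0,0,0,0,1.16,100],[0,0,0,0,0,1.305,100],[0,0,0,0,0,1.45,100],[0,0,0,0,0,1.595,100],[0,0,0,0,0,1.74,100],[0,0,0,0,0,1.885,100],[0,0,0,0,0,2.03,100],[0,0,0,0,0,2.175,100],[0,0,0,0,0,2.32,100],[0,0,0,0,0,2.465,100],[0,0,0,0,0,2.61,100],[0,0,0,0,0,2.755,100],[0,0,0,0,0,2.9,100]]]'
python3 - <<'E'
from h import *
o=status.get_obs();print(o['qpos'].round(3),delta(TOP-8*a,lean(o,1.7),o),delta(TOP-8*a,lean(o,0),o))
E
```

```text
t: 14.55
ee_pos: [560.1, -279.6, 111.0]
orientation: [-2.686, 1.118, -0.817]
ft_force: [0.2, -0.6, 0.3]
width: 87.9
grasp_force: 0.0
[-0.579  0.511  2.043  1.274  0.22   0.57 ] (array([-0.2, -1. , -0. ]), array([-0.0e+00,  1.0e-03,  1.7e+00])) (array([-0.2, -1. , -0. ]), array([-0.001,  0.001,  0.   ]))
```

```bash
python3 -m inch '[[[0,0,0,0,0,0.145,100],[0,0,0,0,0,0.29,100],[0,0,0,0,0,0.435,100],[0,0,0,0,0,0.58,100],[0,0,0,0,0,0.725,100],[0,0,0,0,0,0.87,100],[0,0,0,0,0,1.015,100],[0,0,0,0,0,1.16,100],[0,0,0,0,0,1.305,100],[0,0,0,0,0,1.45,100],[0,0,0,0,0,1.6,100],[0,0,0,0,0,1.7,100],[0,0,0,0,0,1.7,40],[0,0,0,0,0,1.7,40],[0,0,0,0,0,1.7,40],[0,0,0,0,0,1.7,40],[0,0,0,0,0,1.7,40],[0,0,0,0,0,1.7,40]]]'
python3 -m inch '[[[0,0,-0.2,0,0,-0.14,40],[0,0,-0.4,0,0,-0.28,40],[0,0,-0.6,0,0,-0.42,40],[0,0,-0.8,0,0,-0.56,40],[0,0,-1,0,0,-0.7,40],[0,0,-1.2,0,0,-0.84,40],[0,0,-1.4,0,0,-0.98,40],[0,0,-1.6,0,0,-1.12,40],[0,0,-1.8,0,0,-1.26,40],[0,0,-2,0,0,-1.4,40],[0,0,-2.2,0,0,-1.54,40],[0,0,-2.4,0,0,-1.68,40],[0,0,-2.6,0,0,-1.82,40],[0,0,-2.8,0,0,-1.96,40],[0,0,-3,0,0,-2.1,40],[0,0,-3.2,0,0,-2.24,40],[0,0,-3.4,0,0,-2.38,40],[0,0,-3.6,0,0,-2.52,40],[0,0,-3.8,0,0,-2.66,40],[0,0,-4,0,0,-2.8,40]]]'
python3 - <<'E'
from h import *
o=status.get_obs();print(o['qpos'].round(3),o['moment'],delta(TOP-4*a,lean(o,0),o))
E
```

```text
t: 16.35
ee_pos: [560.2, -279.6, 111.1]
orientation: [-0.851, 2.486, -0.366]
ft_force: [0.3, -0.1, 0.3]
width: 50.7
grasp_force: 30.0
t: 18.35
ee_pos: [559.0, -279.5, 115.2]
orientation: [2.816, 0.46, 0.777]
ft_force: [3.2, 1.7, 1.7]
width: 50.2
grasp_force: 30.0
[-0.58   0.502  2.045  1.252  0.223 -0.522] [ 0.12541498 -0.30239254  0.06306233] (array([-0.3, -1.3,  0.1]), array([-0.   , -0.002, -0.   ]))
```

```bash
python3 -m inch '[[[0,0,-0.2,0,0,-0.14,40],[0,0,-0.4,0,0,-0.28,40],[0,0,-0.6,0,0,-0.42,40],[0,0,-0.8,0,0,-0.56,40],[0,0,-1,0,0,-0.7,40],[0,0,-1.2,0,0,-0.84,40],[0,0,-1.4,0,0,-0.98,40],[0,0,-1.6,0,0,-1.12,40],[0,0,-1.8,0,0,-1.26,40],[0,0,-2,0,0,-1.4,40],[0,0,-2.2,0,0,-1.54,40],[0,0,-2.4,0,0,-1.68,40],[0,0,-2.6,0,0,-1.8,40],[0,0,-3.6,0,0,-1.8,40],[0,0,-4.6,0,0,-1.8,40]]]'
python3 - <<'E'
from h import *
o=status.get_obs();print(o['qpos'].round(3),o['moment'],o['ft_force'],delta(TOP,lean(o,0),o))
E
```

```text
t: 19.85
ee_pos: [555.9, -278.6, 118.5]
orientation: [1.278, 2.267, 0.248]
ft_force: [2.3, 0.6, 0.1]
width: 50.2
grasp_force: 30.0
[-0.582  0.492  2.05   1.227  0.226 -2.288] [ 0.19275803 -0.18700125  0.09892835] [2.28461455 0.61596286 0.13763284] (array([0.4, 0.5, 0.6]), array([ 0.001, -0.001, -0.   ]))
```

Axial force is negligible after the extra lift, so the thread has let go. Now I'll lift slowly along the axis.

```bash
python3 -m inch '[[[0,0,-2,0,0,0,40],[0,0,-4,0,0,0,40],[0,0,-6,0,0,0,40],[0,0,-8,0,0,0,40]]]'
python3 -m inch '[[[0,0,-4,0,0,0,40],[0,0,-8,0,0,0,40],[0,0,-12,0,0,0,40],[0,0,-16,0,0,0,40],[0,0,-20,0,0,0,40],[0,0,-26,0,0,0,40],[0,0,-32,0,0,0,40],[0,0,-40,0,0,0,40],[0,0,-50,0,0,0,40],[0,0,-60,0,0,0,40],[0,0,-70,0,0,0,40],[0,0,-70,0,0,0,40]]]'
python3 - <<'E'
from h import *
o=status.get_obs();print(o['qpos'].round(3),o['moment'])
w=optics.get_image('wrist');save('w5',w['frame'])
p=(584.5,-18,150)
for k in range(0,360,30):
    d=delta(p,down(np.radians(k)),o);print(k,*d,np.linalg.norm(d[1]).round(2))
E
```

```text
t: 20.25
ee_pos: [551.1, -278.0, 125.2]
orientation: [1.275, 2.268, 0.247]
ft_force: [0.5, 0.7, -1.0]
width: 50.4
grasp_force: 30.0
t: 21.45
ee_pos: [514.6, -271.7, 185.7]
orientation: [1.274, 2.267, 0.246]
ft_force: [-0.3, 0.9, -0.5]
width: 50.7
grasp_force: 30.0
[-0.621  0.317  2.105  0.86   0.306 -1.943] [0.06334623 0.16144257 0.01278694]
0 [195.3 174.7  43. ] [0.511 0.248 0.533] 0.78
30 [195.3 174.7  43. ] [0.425 0.367 0.023] 0.56
60 [195.3 174.7  43. ] [ 0.318  0.469 -0.487] 0.75
90 [195.3 174.7  43. ] [ 0.192  0.554 -0.996] 1.16
120 [195.3 174.7  43. ] [ 0.045  0.618 -1.503] 1.63
150 [195.3 174.7  43. ] [-0.126  0.661 -2.007] 2.12
180 [195.3 174.7  43. ] [-0.327  0.675 -2.506] 2.62
210 [195.3 174.7  43. ] [-0.565  0.654 -2.997] 3.12
240 [195.3 174.7  43. ] [ 0.628 -0.426  2.551] 2.66
270 [195.3 174.7  43. ] [ 0.641 -0.223  2.052] 2.16
300 [195.3 174.7  43. ] [ 0.622 -0.045  1.548] 1.67
330 [195.3 174.7  43. ] [0.578 0.111 1.041] 1.2
```

View pics/w5.png

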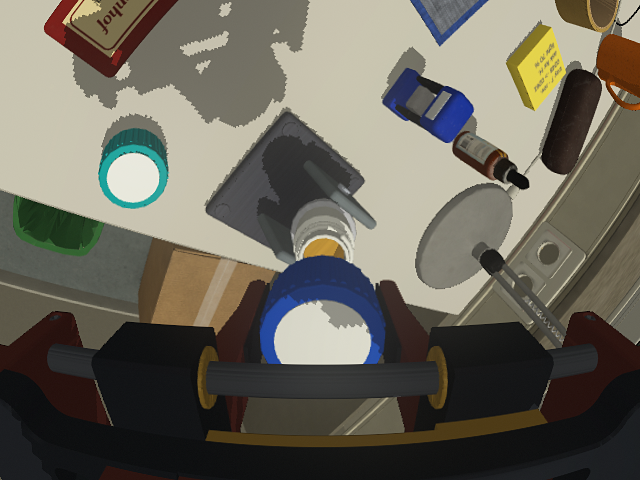

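The lid is held square in the fingers and the tube mouth is open with coins inside (325,250). Next I'll carry it over the pad and bring it upright.

```bash
python3 -m inch '[[[12,11,0,0.05,0.025,0.053,40],[39,35,8,0.1,0.05,0.107,40],[68,61,15,0.153,0.075,0.16,40],[98,87,21,0.204,0.1,0.213,40],[127,113,28,0.255,0.124,0.267,40],[156,140,34,0.307,0.149,0.32,40],[180,161,40,0.36,0.174,0.373,40],[195,175,43,0.409,0.2,0.43,40],[195,175,43,0.46,0.223,0.48,40],[195,175,43,0.511,0.248,0.533,40],[195,175,43,0.511,0.248,0.533,40],[195,175,43,0.511,0.248,0.533,40],[195,175,43,0.511,0.248,0.533,40]]]'
python3 - <<'E'
from h import *
o=status.get_obs();print(o['qpos'].round(3),o['moment'],delta((584.5,-18,24),down(0),o))
s=optics.get_image('scene');t=optics.get_image('top')
A=cv2.resize(t['frame'][180:370,220:430],None,fx=2,fy=2,interpolation=cv2.INTER_CUBIC)
B=cv2.resize(s['frame'][180:370,230:430],None,fx=1.9,fy=2)
save('chk',np.hstack([A,B])[:, :800])
E
```

```text
t: 22.8
ee_pos: [584.2, -18.7, 148.9]
orientation: [-2.221, -2.22, -0.0]
ft_force: [-0.4, -0.3, -0.4]
width: 50.3
grasp_force: 30.0
[-0.053  0.486  1.783  0.002  0.874 -0.054] [-0.05981037 -0.04210142  0.00311623] (array([  0.5,   0.4, 124.9]), array([-0.001, -0.001, -0.   ]))
```

View pics/chk.png

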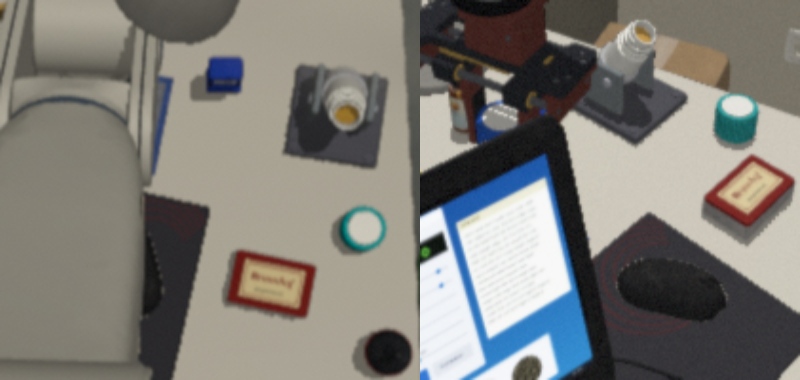

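The mouse is upright on the mat, the bystanders haven't moved and the tube is open. I'll lower the lid and feel for contact.

```bash
python3 -m inch '[[[0,0,30,0,0,0,40],[0,0,60,0,0,0,40],[0,0,85,0,0,0,40],[0,0,105,0,0,0,40],[0.5,0.4,114,0,0,0,40],[0.5,0.4,117,0,0,0,40],[0.5,0.4,118,0,0,0,40],[0.5,0.4,118,0,0,0,40]]]'
python3 -m inch '[[[0,0,1,0,0,0,40],[0,0,2,0,0,0,40],[0,0,3,0,0,0,40],[0,0,3,0,0,0,40]]]'
python3 -m inch '[[[0,0,1,0,0,0,40],[0,0,2,0,0,0,40],[0,0,2,0,0,0,40]]]'
```

```text
t: 23.7
ee_pos: [586.0, -17.3, 32.1]
orientation: [-2.221, -2.221, -0.003]
ft_force: [0.1, 0.3, -0.1]
width: 50.3
grasp_force: 30.0
t: 24.1
ee_pos: [585.3, -17.1, 28.2]
orientation: [-2.22, -2.22, -0.001]
ft_force: [-1.1, -0.3, 0.1]
width: 50.3
grasp_force: 30.0
t: 24.4
ee_pos: [585.2, -17.2, 26.0]
orientation: [-2.22, -2.22, -0.001]
ft_force: [-0.7, 0.0, -0.1]
width: 50.2
grasp_force: 30.0
```

```bash
python3 -m inch '[[[0,0,0.7,0,0,0,40],[0,0,1.4,0,0,0,40],[0,0,1.4,0,0,0,40]]]'
python3 -m inch '[[[0,0,0.7,0,0,0,40],[0,0,1.4,0,0,0,40],[0,0,1.4,0,0,0,40]]]'
```

```text
t: 24.7
ee_pos: [585.2, -17.2, 24.6]
orientation: [-2.22, -2.22, -0.001]
ft_force: [-0.7, -1.0, -0.3]
width: 50.1
grasp_force: 30.0
t: 25.0
ee_pos: [585.2, -17.2, 23.3]
orientation: [-2.22, -2.22, -0.001]
ft_force: [0.1, -0.4, -0.6]
width: 50.3
grasp_force: 30.0
```

```bash
python3 -m inch '[[[0,0,0.7,0,0,0,40],[0,0,0.7,0,0,0,40]]]'
python3 -m inch '[[[0,0,0.7,0,0,0,40],[0,0,0.7,0,0,0,40]]]'
python3 - <<'E'
from h import *
o=status.get_obs();w=optics.get_image('wrist');save('w6',w['frame'][220:460,120:520])
E
```

```text
t: 25.2
ee_pos: [585.3, -17.2, 22.6]
orientation: [-2.22, -2.22, -0.001]
ft_force: [0.5, -1.0, -0.8]
width: 50.4
grasp_force: 30.0
t: 25.4
ee_pos: [585.3, -17.2, 21.9]
orientation: [-2.22, -2.22, -0.001]
ft_force: [0.0, 0.5, -0.1]
width: 50.2
grasp_force: 30.0
```

View pics/w6.png

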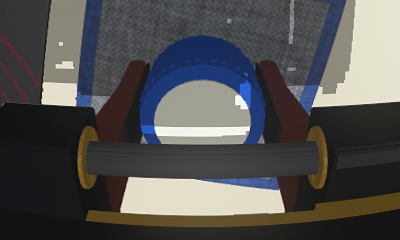

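The lid is level between the fingers, over the pad's middle, and there's no contact yet. Lowering a little further.

```bash
python3 -m inch '[[[0,0,0.5,0,0,0,40],[0,0,0.5,0,0,0,40]]]'
python3 -m inch '[[[0,0,0.5,0,0,0,40],[0,0,0.5,0,0,0,40]]]'
```

```text
t: 25.65
ee_pos: [585.3, -17.2, 21.4]
orientation: [-2.22, -2.22, -0.001]
ft_force: [0.2, 0.2, -0.6]
width: 50.5
grasp_force: 30.0
t: 25.85
ee_pos: [585.3, -17.1, 20.9]
orientation: [-2.22, -2.22, -0.001]
ft_force: [0.0, -0.9, -0.3]
width: 50.4
grasp_force: 30.0
```

Run:
```python
from h import *
import pickle
def disc(w,o,x0,x1,y0,y1):
    h=cv2.cvtColor(w['frame'],cv2.COLOR_RGB2HSV);m=np.zeros(h.shape[:2],bool);m[y0:y1,x0:x1]=1
    m&=(h[...,1]<90)&(h[...,2]>90)
    n,l,st,c=cv2.connectedComponentsWithStats(m.astype(np.uint8));m=l==1+np.argmax(st[1:,4])
    P=np.argwhere(m)[:,::-1]
    ws=[(P[P[:,1]==y][:,0].min()-.5,P[P[:,1]==y][:,0].max()+.5,y) for y in np.unique(P[:,1])]
    a,b,y=max(ws,key=lambda v:v[1]-v[0]);r1=wray(w,(a,y),o)[1];r2=wray(w,(b,y),o)[1]
    O,D=wray(w,((a+b)/2,y),o);return np.arccos(r1@r2),O,D,(a,b,y)
o2,w2=pickle.load(open('w2.pkl','rb'))
A,O,D,i=disc(w2,o2,280,372,222,295);Dm=2*np.linalg.norm(TOP-O)*np.sin(A/2);print('diam',Dm,i)
o=status.get_obs();w=optics.get_image('wrist')
A,O,D,i=disc(w,o,262,385,285,372);rng=Dm/2/np.sin(A/2);p=O+D*rng;print(i,p,'lid bottom z',p[2]-36,o['ee_pos'])
```

```text
diam 38.230930138518026 (np.float64(295.5), np.float64(353.5), np.int64(248))
(np.float64(273.5), np.float64(370.5), np.int64(336)) [585.50082515 -15.70285292  37.02098961] lid bottom z 1.020989612886737 [585.29577685 -17.14741341  20.90962596]
```

```bash
python3 -m inch '[[[0,0,0.4,0,0,0,40],[0,0,0.4,0,0,0,40]]]'
python3 -m inch '[[[0,0,0.4,0,0,0,40],[0,0,0.4,0,0,0,40]]]'
```

```text
t: 26.1
ee_pos: [585.3, -17.1, 20.5]
orientation: [-2.22, -2.22, -0.001]
ft_force: [-0.2, 0.0, -0.6]
width: 50.4
grasp_force: 30.0
t: 26.3
ee_pos: [585.2, -17.2, 20.1]
orientation: [-2.22, -2.22, -0.001]
ft_force: [-0.3, 0.2, -1.0]
width: 50.3
grasp_force: 30.0
```

```bash
python3 -m inch '[[[0,0,0.4,0,0,0,40],[0,0,0.4,0,0,0,40]]]'
python3 -m inch '[[[0,0,0.4,0,0,0,40],[0,0,0.4,0,0,0,40]]]'
```

```text
t: 26.5
ee_pos: [585.3, -17.2, 19.7]
orientation: [-2.22, -2.22, -0.001]
ft_force: [-0.6, 0.2, -1.1]
width: 50.4
grasp_force: 30.0
t: 26.7
ee_pos: [585.4, -17.2, 19.5]
orientation: [-2.22, -2.22, -0.001]
ft_force: [0.5, -0.2, 1.0]
width: 50.4
grasp_force: 30.6
```

```bash
python3 -m inch '[[[0,0,0.4,0,0,0,40],[0,0,0.4,0,0,0,40]]]'
```

```text
t: 26.9
ee_pos: [585.3, -17.1, 19.4]
orientation: [-2.22, -2.22, -0.001]
ft_force: [-1.0, 0.2, 4.9]
width: 50.0
grasp_force: 33.1
```

Contact. I'll ease off, open and withdraw straight up.

```bash
python3 -m inch '[[[0,0,-0.3,0,0,0,45],[0,0,-0.3,0,0,0,65],[0,0,-0.3,0,0,0,75],[0,0,-0.3,0,0,0,90],[0,0,-0.3,0,0,0,100],[0,0,-0.3,0,0,0,100],[0,0,-10,0,0,0,100],[0,0,-30,0,0,0,100],[0,0,-60,0,0,0,100],[0,0,-100,0,0,0,100],[-30,0,-150,0,0,0,100],[-60,0,-170,0,0,0,100],[-60,0,-170,0,0,0,100]]]'
python3 - <<'E'
from h import *
o=status.get_obs();w=optics.get_image('wrist');save('w7',w['frame'])
h=cv2.cvtColor(w['frame'],cv2.COLOR_RGB2HSV);m=((h[...,0]>105)&(h[...,0]<130)&(h[...,1]>140)).astype(np.uint8)
print(o['ee_pos'],o['ft_force'])
E
```

```text
t: 28.2
ee_pos: [588.6, -80.6, 193.9]
orientation: [2.22, 2.214, 0.009]
ft_force: [0.6, 0.3, -0.1]
width: 88.1
grasp_force: 0.0
[588.62496726 -80.63658631 193.94061122] [ 0.55753114  0.2547473  -0.08625906]
```

View pics/w7.png

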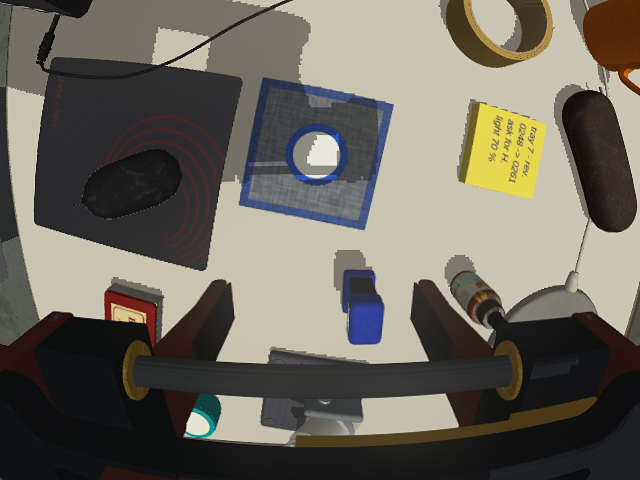

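The lid lies white side up in the middle of the pad at (317,153). The mouse is on the mat at (132,184), fully off the pad, and the robot is clear of everything.

```bash
python3 -c "
from workcell import ctrl;print(ctrl.close_job())"
```

```text
the job is handed in; nothing more can be done
None
```

The job is done and handed in at about 28 s: the mouse is upright on the mouse mat, clear of the pad, and the blue lid is unscrewed and lying open side down in the middle of the pad.

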